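# Stand the slumped cartons back up

## Task

Two cartons have slumped over, each against a fish tin. Push each one by its overhanging top until it stands upright on its own foot again, where it is. Only push them: do not lift or carry anything, and leave the tins and the other things standing in their places.

Things in the scene. Friction and masses are not known exactly. Their poses are not given: they have to be found in the camera images.
- rice_carton: white carton, 60 mm wide x 35 mm thick x 86 mm tall, rigid, about 0.2 kg. Starts leaning about 35 deg on a long foot edge, broad face on the rim of tin_1, its top overhanging the tin with open space beneath. Below about 22 deg tilt it drops back onto its foot by itself. Origin: centre of the foot face; z from foot to top, x along the 60 mm width, y through the 35 mm thickness (its top leans toward its own -y side).
- seed_carton: beige-tan carton, 50 mm wide x 31 mm thick x 80 mm tall, rigid, about 0.12 kg. Starts leaning about 35 deg on a long foot edge, broad face on the rim of tin_2, its top overhanging the tin with open space beneath. Below about 21 deg tilt it drops back onto its foot by itself. Origin: centre of the foot face; z from foot to top, x along the 50 mm width, y through the 31 mm thickness (its top leans toward its own -y side).
- tin_1: low round fish tin with red label, diameter 86, height 40 mm, about 0.3 kg, loose; the white carton leans on it, its foot edge 28 mm clear of the tin's side. Origin at the centre of its underside; z axis up.
- tin_2: second fish tin, the same; the tan carton leans on it, its foot edge 28 mm clear of the tin's side. Origin at the centre of its underside; z axis up.
- honey_jar: bystander: glass honey jar with a white lid, diameter 64, height 97 mm, loose. Origin at the centre of its underside; z axis up.
- salt_mill: bystander: pink glass salt mill with a white cap, diameter 51, height 124 mm, loose. Origin at the centre of its underside; z axis up.
- timer: bystander: white wind-up kitchen timer, diameter 68, height 58 mm, loose. Origin at the centre of its underside; z axis up.
Mind the look-alikes: they are no part of the job. What is shaped like the rice_carton but blue or turquoise is not meant.

How it is judged:
By the outcome, as a careful person would: the job done as asked, in the order asked, and still so for the second after the job is handed in, with the robot touching nothing.
It also fails if it takes over 51 s, if anything falls off the work surface, if the arm or the gripper's body presses on something with over 40 N, if the wrist force passes 120 N, or if a joint passes its speed limit or range.

## Robot

A 6-joint arm with a two-finger parallel gripper is mounted at the origin on a cart in front of the work surface, level with it; the furniture and walls round the work are solid. World frame = base frame: x ahead of the robot, y to its left, z up, the work surface at z = 0. Lengths are in m, angles in rad, forces in N, time in s.
With the tool pointing down it reaches from about 0.35 to 0.925 m from the base axis. Payload 6.4 kg.
Tool frame: the origin (TCP) lies between the finger pads; the fingertips stand tcp_to_tips ahead of it and the grasp point (between the pads) lies 11 mm behind it (tcp_to_tips is the distance from the TCP to the fingertips, in m); z points along the fingers, y is the line along which they close (so a half turn about z gives the same grasp; the last joint's range is limited). The gripper opens to 94 mm and grips with 3 to 60 N. Pads are 16 mm wide; open, the fingers measure 119 mm over their backs; the gripper's body (75 mm by 177 mm) begins 78 mm behind the grasp point.
Start: joints at [1.032, 0.245, 1.558, -0, 1.339, -0.174], TCP at [0.232, 0.607, 0.213] pointing down, gripper open.
Joint ranges: [-3.13, 3.13], [-1.02, 2.26], [0.13, 2.54], [-0.95, 4.09], [0.21, 2.88], [-2.74, 2.74]. Speed limits (rad/s): [2.57, 2.57, 3.14, 3.14, 3.14, 3.14].

## Interface

Orientations are given as a unit quaternion [x, y, z, w].
In Python, from plant import * gives the robot as it stands.
- The arm moves only by the tool step_arm, never from a script. Its argument "plan" is text: rows parted by semicolons, each of 5 numbers parted by spaces: the opening, from -1 (shut) to 1 (fully open), then the shift along the tool's x, y, z normalised to -1 to 1, where 1 is 0.75 m, then the turn about the tool's z normalised to -1 to 1, where 1 is pi rad. A call has 1 to 12 rows; each row is the pose to reach, as a shift and turn from the pose commanded when the call began, along the tool's axes at that moment, turning the shorter way round; what a row does not reach only later rows make up. A row lasts 1/8 s, in which the tool goes at most 62.5 mm and 10.7 degrees, less where a joint would pass 70% of its speed; a pose out of reach is approached as far as the arm can. A call with a number of a shift or a turn outside -1 to 1 is refused whole. A call with a gripper value outside its range is refused whole. The fingers move at their own pace and stop on an object; "newtons" is the grip in N (left out, the last holds). Time passes only in rows, so rows that repeat a pose let the fingers close. It gives the time, the measured TCP pose, the force, the opening and the grip force at its end, in the units of the state.
- read_state(): the state, without advancing time (a new reading comes with each control period).
- read_camera(name): name is "scene" or "top"; returns the picture (420x560x3 uint8, red, green, blue); there is no depth.
- get_calibration(name): a dict with "vertical_fov" (degrees; the focal length in pixels is half the picture's height over the tangent of half this angle, whatever the lens; pixels are square), "cx", "cy" (the principal point, pixels), "distortion" ([k1, k2, p1, p2, k3] as OpenCV has them; the pictures are not rectified), "R" (3x3) and "t" (3): a world point X has camera coordinates R X + t. Camera axes: x right, y down, z forward; pixel columns grow to the right and rows downward; lengths in m; the calibration is good to about 2 mm. A picture is of the moment at which its call begins. get_calibration takes no time and is no camera call.
- finish_job(): hands the job in; it is judged then, once.
The state is a dict: "time_s": time; "qpos": joint angles; "joint_vel": joint speeds; "effort": joint torques, N m; "eef_pos": TCP position; "tcp_rot": TCP orientation; "contact_force": force on the tool from outside, world axes, zero at the start; "ft_torque": the same for the moment, N m; "finger_gap": finger opening in m; "gripper_force": force on a finger pad.
Only numpy, scipy, OpenCV 4.12 (cv2) and the standard library are available. Lean on these libraries where they do the work, as an engineer would, in place of code of your own. Each camera call takes 0.05 s, during which the arm holds its last target. There are 200 camera calls.

## Working session

There is one attempt and no reset: what is moved stays moved. The work goes in short steps, Python scripts to look and compute and a tool call to move; the robot and the scene stay as the last step left them, time stands still between calls to the robot, and variables do not carry over. Pictures are saved under pics/ and viewed, at most 10 in all, crops included, and the job is handed in when it is done.

Besides the shell and the picture viewer there is one more tool, called as name(argument=value, ...) on one line, values as JSON. step_arm: Moves the arm, as the interface text tells. Scaled input: -1 to 1 covers 0.75 m each way for a shift and pi rad each way for a turn. Its arguments: {"type":"object","properties":{"plan":{"type":"string"},"newtons":{"type":"number"}},"required":["plan"]}

```bash
mkdir -p pics; ls
python3 - <<'E'
from plant import *
import cv2, json
s=read_state(); print({k:s[k] for k in s})
for n in("scene","top"):
    cv2.imwrite(f"pics/{n}0.png",read_camera(n)[:,:,::-1]); print(n,get_calibration(n))
E
```

```text
pics
{'time_s': 0.0, 'qpos': array([ 1.03189169e+00,  2.45780261e-01,  1.55897351e+00, -5.41094655e-05,
        1.33871062e+00, -1.74086149e-01]), 'joint_vel': array([-1.57917680e-04,  9.23882228e-05, -8.44715586e-04,  9.64789722e-04,
       -1.70277805e-03,  9.68956590e-04]), 'effort': array([ 1.95392313e-04, -4.15831017e+01, -3.14604771e+01,  6.85951137e-02,
        3.31752689e-02, -1.61021708e-04]), 'eef_pos': array([0.23160638, 0.60672079, 0.21238876]), 'tcp_rot': array([ 1.81393148e-01,  9.83410214e-01, -8.86210617e-04, -3.01941365e-04]), 'contact_force': array([-0.88835223, -0.56208001, -0.23464152]), 'ft_torque': array([-0.02818181,  0.00105962,  0.02797614]), 'gripper_force': 0.0, 'finger_gap': 0.09358129110479542}
scene {'vertical_fov': 51.98893427830809, 'cx': 280.06353853714785, 'cy': 202.96165673700986, 'distortion': array([0.00692689, 0.        , 0.        , 0.        , 0.        ]), 'R': array([[ 0.74205627, -0.67024951,  0.01086685],
       [-0.54627   , -0.61403088, -0.56969743],
       [ 0.388512  ,  0.41681132, -0.82178266]]), 't': array([-0.43537475,  0.31389611,  1.01571883])}
top {'vertical_fov': 57.38308131202991, 'cx': 273.1362447919995, 'cy': 209.26542976623597, 'distortion': array([-0.03965118,  0.        ,  0.        ,  0.        ,  0.        ]), 'R': array([[ 0.10767453, -0.9941808 , -0.00327744],
       [-0.96871314, -0.10417366, -0.22526141],
       [ 0.22360915,  0.02742981, -0.97429285]]), 't': array([-0.06420976,  0.53175227,  0.96025289])}
```

View pics/scene0.png

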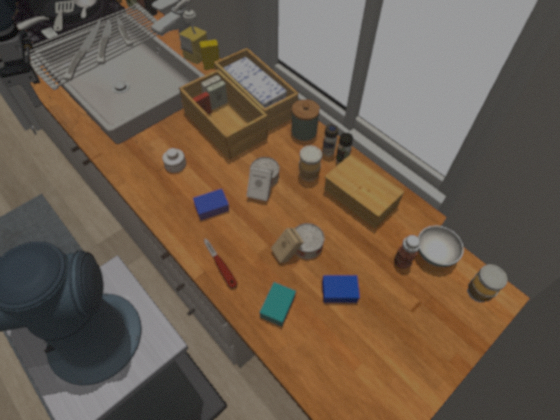

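View pics/top0.png

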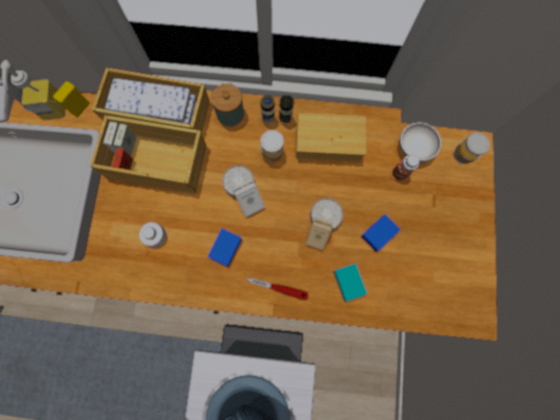

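The pictures show the white carton on tin_1 (top about 250,200; scene about 260,185) and the tan carton on tin_2 (top about 320,235; scene about 287,245). Next I'll zoom in to get corners.

```bash
cat > h.py <<'E'
from plant import *
import numpy as np, cv2
def K(c):
    f=210/np.tan(np.radians(c["vertical_fov"]/2)); return np.array([[f,0,c["cx"]],[0,f,c["cy"]],[0,0,1]])
def ray(n,uv):
    c=get_calibration(n); p=cv2.undistortPoints(np.array([[uv]],float),K(c),c["distortion"])[0,0]
    R=np.array(c["R"]);d=R.T@np.array([p[0],p[1],1]); return -R.T@c["t"], d/np.linalg.norm(d)
def onz(n,uv,z):
    o,d=ray(n,uv); return o+d*(z-o[2])/d[2]
def tri(a,b):
    o1,d1=ray("top",a);o2,d2=ray("scene",b)
    s=np.linalg.lstsq(np.c_[d1,-d2],o2-o1,rcond=None)[0]; p,q=o1+d1*s[0],o2+d2*s[1]
    return (p+q)/2,np.linalg.norm(p-q)
def proj(n,X):
    c=get_calibration(n); return cv2.projectPoints(np.array(X,float).reshape(-1,1,3),cv2.Rodrigues(np.array(c["R"]))[0],c["t"],K(c),c["distortion"])[0][:,0]
E
python3 - <<'E'
from h import *
t=cv2.imread("pics/top0.png");s=cv2.imread("pics/scene0.png")
def cr(im,x,y): return cv2.resize(im[y:y+60,x:x+80],(400,300),interpolation=cv2.INTER_CUBIC)
o=np.vstack([np.hstack([cr(t,210,158),cr(s,225,150)]),np.hstack([cr(t,285,192),cr(s,255,212)])])
o=cv2.convertScaleAbs(o,alpha=1.3)
for i in range(0,800,50):
  cv2.line(o,(i,0),(i,599),(0,255,0) if i%400==0 else (90,90,90),1)
  if i<600: cv2.line(o,(0,i),(799,i),(90,90,90),1)
cv2.imwrite("pics/crop0.png",o)
E
```

```text
(no output)
```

View pics/crop0.png

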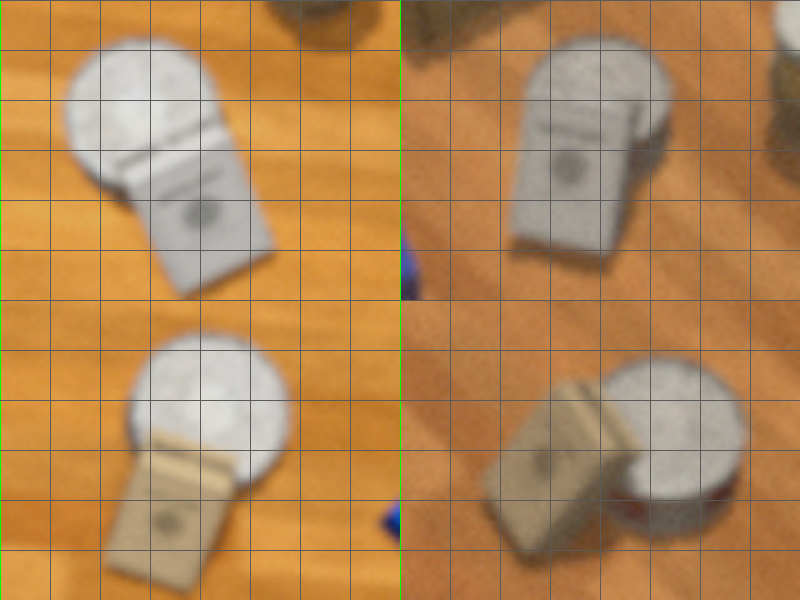

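step_arm(plan="-0.7 -0.722 -0.446 0 -0.305;-0.7 -0.722 -0.446 0 -0.305;-0.7 -0.722 -0.446 0 -0.305;-0.7 -0.722 -0.446 0 -0.305;-0.7 -0.722 -0.446 0 -0.305;-0.7 -0.722 -0.446 0 -0.305;-0.7 -0.722 -0.446 0 -0.305;-0.7 -0.722 -0.446 0 -0.305;-0.7 -0.722 -0.446 0 -0.305;-0.7 -0.722 -0.446 0 -0.305;-0.7 -0.722 -0.446 0 -0.305;-0.7 -0.722 -0.446 0 -0.305")

```text
time_s: 1.6
eef_pos: [0.619, 0.0998, 0.2127]
tcp_rot: [-0.291, 0.957, 0.0, -0.001]
contact_force: [-0.9, 0.4, -0.5]
finger_gap: 0.0137
gripper_force: 0.0
```

step_arm(plan="-0.7 0 0 0 0;-0.7 0 0 0 0;-0.7 0 0 0 0")

```text
time_s: 1.98
eef_pos: [0.6179, 0.1026, 0.2136]
tcp_rot: [-0.293, 0.956, 0.0, 0.0]
contact_force: [-0.8, -0.5, 0.6]
finger_gap: 0.014
gripper_force: 0.0
```

step_arm(plan="-0.7 0 0 0.04 0;-0.7 0 0 0.08 0;-0.7 0 0 0.12 0;-0.7 0 0 0.16 0;-0.7 0 0 0.16 0;-0.7 0 0 0.16 0")

```text
time_s: 2.72
eef_pos: [0.6191, 0.1018, 0.0948]
tcp_rot: [-0.293, 0.956, -0.0, 0.001]
contact_force: [0.1, -0.4, 0.8]
finger_gap: 0.0137
gripper_force: 0.0
```

Run:
```python
from h import *
t=read_camera("top")[:,:,::-1];s=read_camera("scene")[:,:,::-1]
cv2.imwrite("pics/t1.png",t);cv2.imwrite("pics/s1.png",s)
cr=lambda im,x,y:cv2.resize(im[y:y+100,x:x+100],(400,400),interpolation=cv2.INTER_CUBIC)
cv2.imwrite("pics/c1.png",cv2.convertScaleAbs(np.hstack([cr(t,195,125),cr(s,215,125)]),alpha=1.3))
print(read_state()["eef_pos"])
```

```text
[0.6196666  0.1017206  0.09550574]
```

View pics/c1.png

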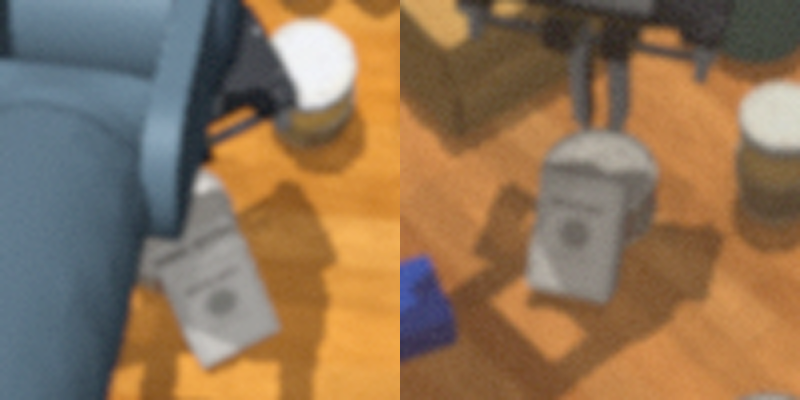

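The fingertips (scene crop ≈600,128) stand behind the white carton's top edge (≈590,168), centred on it and above the tin. I'll lower them and push gently along tool +x.

step_arm(plan="-0.7 0 0 0.024 0;-0.7 0 0 0.047 0;-0.7 0 0 0.047 0;-0.7 0.008 0 0.047 0;-0.7 0.016 0 0.047 0;-0.7 0.022 0 0.047 0;-0.7 0.025 0 0.047 0;-0.7 0.028 0 0.047 0;-0.7 0.031 0 0.047 0;-0.7 0.034 0 0.047 0;-0.7 0.037 0 0.047 0;-0.7 0.04 0 0.047 0")

```text
time_s: 4.32
eef_pos: [0.5934, 0.0847, 0.0581]
tcp_rot: [-0.292, 0.956, -0.0, -0.0]
contact_force: [0.0, 0.7, -1.5]
finger_gap: 0.0144
gripper_force: 0.1
```

step_arm(plan="-0.7 0.003 0 0 0;-0.7 0.006 0 0 0;-0.7 0.009 0 0 0;-0.7 0.012 0 0 0;-0.7 0.015 0 0 0;-0.7 0.018 0 0 0;-0.7 0.02 0 0 0;-0.7 0.022 0 0 0;-0.7 0.022 0 0 0;-0.7 0.022 0 0 0")

```text
time_s: 5.58
eef_pos: [0.5799, 0.0756, 0.0582]
tcp_rot: [-0.292, 0.956, -0.0, 0.0]
contact_force: [0.4, -0.5, 1.1]
finger_gap: 0.0138
gripper_force: 0.0
```

Run:
```python
from h import *
t=read_camera("top")[:,:,::-1];s=read_camera("scene")[:,:,::-1]
cr=lambda im,x,y:cv2.resize(im[y:y+100,x:x+100],(400,400),interpolation=cv2.INTER_CUBIC)
cv2.imwrite("pics/c2.png",cv2.convertScaleAbs(np.hstack([cr(t,195,125),cr(s,215,125)]),alpha=1.3))
print(read_state()["eef_pos"])
```

```text
[0.57990619 0.07558983 0.0581913 ]
```

View pics/c2.png

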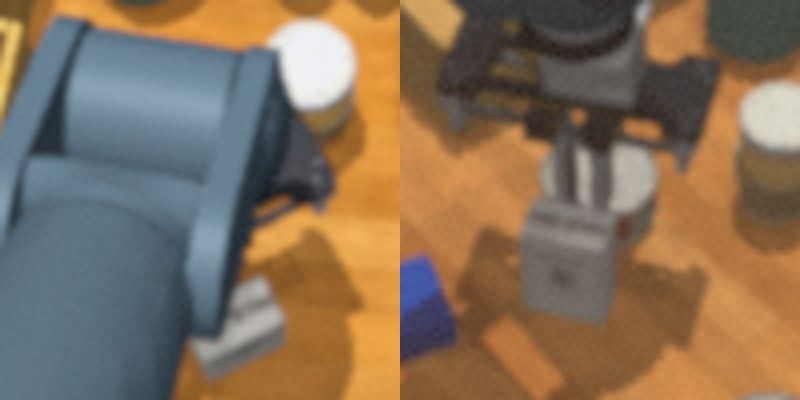

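The white carton now stands upright (scene crop about 568,260) with the fingers clear of it, and the tin hasn't visibly moved. I'll back off, lift and go to the tan one.

step_arm(plan="-0.7 -0.015 0 0 0;-0.7 -0.03 0 0 0;-0.7 -0.03 0 -0.05 0;-0.7 -0.03 0 -0.12 0;-0.7 -0.03 0 -0.2 0;-0.7 0.205 -0.223 -0.2 0.261;-0.7 0.205 -0.223 -0.2 0.261;-0.7 0.205 -0.223 -0.2 0.261;-0.7 0.205 -0.223 -0.2 0.261;-0.7 0.205 -0.223 -0.2 0.261;-0.7 0.205 -0.223 -0.2 0.261;-0.7 0.205 -0.223 -0.2 0.261")

```text
time_s: 7.18
eef_pos: [0.5464, -0.1485, 0.2082]
tcp_rot: [0.112, 0.994, 0.0, 0.0]
contact_force: [-0.4, 0.2, -0.2]
finger_gap: 0.0142
gripper_force: 0.0
```

step_arm(plan="-0.7 0 0 0 0;-0.7 0 0 0.04 0;-0.7 0 0 0.08 0;-0.7 0 0 0.12 0;-0.7 0 0 0.15 0;-0.7 0 0 0.15 0;-0.7 0 0 0.15 0")

```text
time_s: 8.05
eef_pos: [0.5467, -0.1491, 0.0968]
tcp_rot: [0.113, 0.994, -0.0, 0.001]
contact_force: [0.6, -0.4, 1.2]
finger_gap: 0.0144
gripper_force: 0.0
```

Run:
```python
from h import *
t=read_camera("top")[:,:,::-1];s=read_camera("scene")[:,:,::-1]
cr=lambda im,x,y:cv2.resize(im[y:y+120,x:x+100],(400,480),interpolation=cv2.INTER_CUBIC)
cv2.imwrite("pics/c3.png",cv2.convertScaleAbs(np.hstack([cr(t,225,145),cr(s,235,145)]),alpha=1.3))
e=read_state()["eef_pos"];d=e[:2]-[.4769,-.1332]
print(e,d@[.974,-.225],d@[.225,.974])
```

```text
[ 0.54691703 -0.14935193  0.09724123] 0.0718307724512809 2.185467609300455e-05
```

View pics/c3.png

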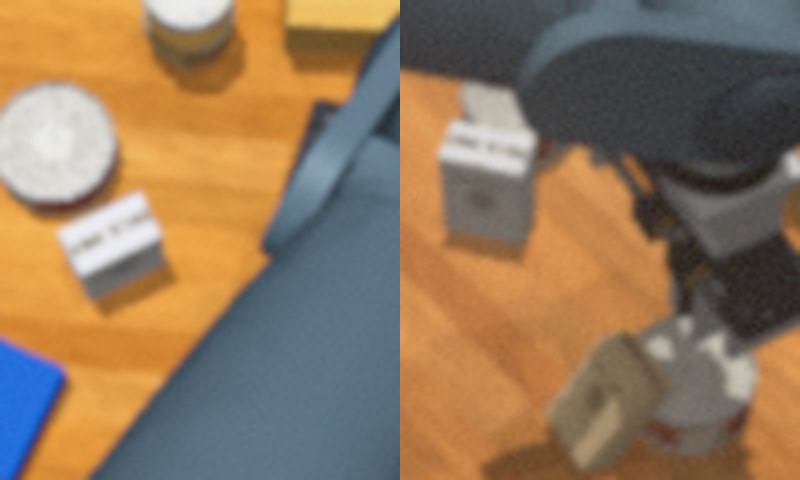

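The white carton is upright. The fingers hang above tin_2 (scene crop about 695,300), behind the tan carton's top edge (about 650,350). I'll use the same push.

step_arm(plan="-0.7 0 0 0.025 0;-0.7 0 0 0.05 0;-0.7 0 0 0.05 0;-0.7 0.008 0 0.05 0;-0.7 0.014 0 0.05 0;-0.7 0.018 0 0.05 0;-0.7 0.021 0 0.05 0;-0.7 0.024 0 0.05 0;-0.7 0.027 0 0.05 0;-0.7 0.03 0 0.05 0;-0.7 0.033 0 0.05 0;-0.7 0.036 0 0.05 0")

```text
time_s: 9.65
eef_pos: [0.5194, -0.1429, 0.0581]
tcp_rot: [0.113, 0.994, 0.0, -0.0]
contact_force: [0.7, -0.9, -0.4]
finger_gap: 0.0139
gripper_force: 0.0
```

step_arm(plan="-0.7 0.003 0 0 0;-0.7 0.006 0 0 0;-0.7 0.009 0 0 0;-0.7 0.012 0 0 0;-0.7 0.015 0 0 0;-0.7 0.018 0 0 0;-0.7 0.02 0 0 0;-0.7 0.021 0 0 0;-0.7 0.021 0 0 0;-0.7 0.021 0 0 0")

```text
time_s: 10.9
eef_pos: [0.5044, -0.1395, 0.0583]
tcp_rot: [0.113, 0.994, -0.0, 0.0]
contact_force: [-0.5, -0.4, 0.3]
finger_gap: 0.0139
gripper_force: 0.0
```

Run:
```python
from h import *
t=read_camera("top")[:,:,::-1];s=read_camera("scene")[:,:,::-1]
cr=lambda im,x,y:cv2.resize(im[y:y+100,x:x+100],(400,400),interpolation=cv2.INTER_CUBIC)
cv2.imwrite("pics/c4.png",cv2.convertScaleAbs(np.hstack([cr(t,265,175),cr(s,245,185)]),alpha=1.3))
print(read_state()["eef_pos"])
```

```text
[ 0.50433075 -0.139494    0.05822288]
```

View pics/c4.png

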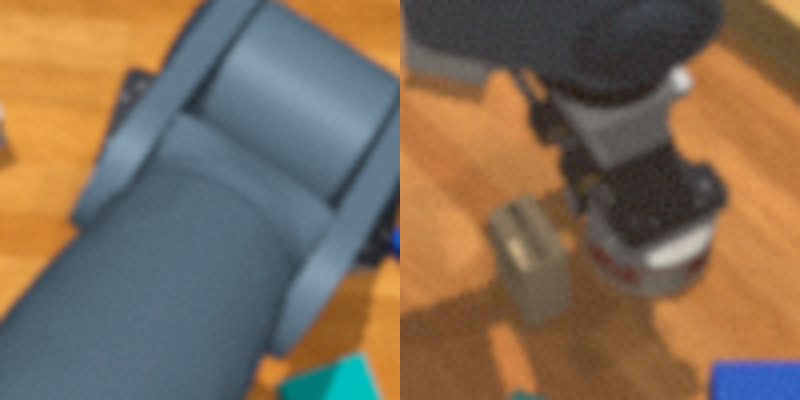

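The tan carton stands upright (scene crop about 530,260). I'll retract and do a final check.

step_arm(plan="-0.7 -0.015 0 0 0;-0.7 -0.03 0 0 0;-0.7 -0.03 0 -0.06 0;-0.7 -0.03 0 -0.13 0;-0.7 -0.03 0 -0.2 0;-0.7 -0.03 0 -0.27 0;-0.7 0 0.47 -0.27 0;-0.7 0 0.47 -0.27 0;-0.7 0 0.47 -0.27 0;-0.7 0 0.47 -0.27 0;-0.7 0 0.47 -0.27 0;-0.7 0 0.47 -0.27 0")

```text
time_s: 12.5
eef_pos: [0.584, 0.2071, 0.2608]
tcp_rot: [0.112, 0.994, 0.0, 0.0]
contact_force: [0.2, -0.5, 0.6]
finger_gap: 0.0141
gripper_force: 0.0
```

step_arm(plan="-0.7 0 0.08 0 0;-0.7 0 0.08 0 0;-0.7 0 0.08 0 0;-0.7 0 0.08 0 0")

```text
time_s: 13.0
eef_pos: [0.5972, 0.2614, 0.2608]
tcp_rot: [0.114, 0.994, -0.0, 0.0]
contact_force: [0.1, 0.3, 0.7]
finger_gap: 0.0141
gripper_force: 0.0
```

Run:
```python
from h import *
t=read_camera("top")[:,:,::-1];s=read_camera("scene")[:,:,::-1]
cr=lambda im,x,y:cv2.resize(im[y:y+150,x:x+130],(390,450),interpolation=cv2.INTER_CUBIC)
cv2.imwrite("pics/c5.png",cv2.convertScaleAbs(np.hstack([cr(t,220,125),cr(s,225,135)]),alpha=1.3))
t0=cv2.imread("pics/top0.png");T=cv2.imread("pics/scene0.png")
for a,b,n in((t0,t,"tin2 top"),): # tin_2 shift
    p=a[190:214,305:350];m=cv2.matchTemplate(b[170:240,285:370],p,cv2.TM_CCOEFF_NORMED);print(n,cv2.minMaxLoc(m),"unmoved=(20,20)")
```

```text
tin2 top (-0.34801241755485535, 0.9990212321281433, (0, 39), (20, 20)) unmoved=(20,20)
```

View pics/c5.png

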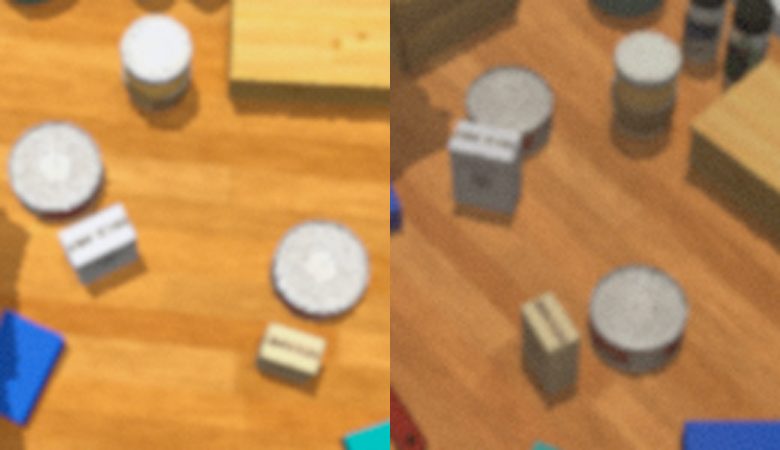

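Both cartons stand upright beside their tins (top crop about 100,245 and 292,352). By template match, tin_2 has not shifted. The jar and the other things look unmoved, so I'm handing the job in.

```bash
python3 -c "
from plant import *
print(finish_job())"
```

```text
the job is handed in; nothing more can be done
None
```

Both cartons now stand upright on their own feet, the tins and the other things look undisturbed in the last pictures, and I handed the job in after about 13 s of the 51 s allowed.

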